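# Weigh the large sample tube from the basket

### The job

Pick the one large sample tube (both wide and long; the others are slim or short) out of the plastic basket and lay it gently in the black cradle of two V supports on the pan of the laboratory balance, resting in both Vs and roughly centred along the cradle. Either end of the tube may point forward.

Things in the scene. Friction and masses are not known exactly. Their poses are not given: they have to be found in the camera images.
- tube: The large sample tube (target): frosted plastic cylinder 29 mm in diameter, 116 mm long, green square cap (29 mm square, 19 long) at one end, blunt cone at the other, about 65 g. Lies flat on the basket's floor, in any of three side-by-side places, with 30 mm or more free on each side of its middle. Origin: mid-length, on its axis. x: along the tube to the cap; y and z may be rolled.
- basket: Fixed open ivory basket, slatted sides: 280 (x) by 380 (y) mm, walls 60 high, walls and floor 5 mm thick. Origin: centre of its underside, on the bench; z up. Besides the large tube it holds two loose slim tubes (17 mm diameter, 118 long) and two short jars (29 mm diameter, only 58 long) with the same green caps and frosted bodies.
- cradle (a point): Where the middle of the large tube's axis rests in the cradle, 100 mm above the bench. x: along the cradle, the line the tube must lie along; z up. Cradle: two black plastic V supports, 8 mm thick, centred 33 mm either way along x, 58 mm open between them for fingers. Each V is 90 degrees, 48 mm wide at its mouth, its arms rising 3.5 mm above this point.
- balance: Fixed white laboratory balance that carries the cradle: 260 (x) by 200 (y) mm, steel pan 160 mm square with its top 60 mm above the bench (40 mm below the cradle point), dark display at its -x end. Origin: centre of its underside, on the bench; the cradle point lies 35 mm from it along x.
Things that resemble listed ones, but are neither listed nor needed, are in the scene too. What is shaped like the tube but pink or purple is not meant.

How it is judged:
At the end, for the whole second after the job is handed in: The large tube lies still in both Vs of the cradle, released: its middle within 18 mm horizontally and 7 mm in height of the cradle's centre, its axis within 10 degrees of the cradle's (horizontal distance between tube and cradle below 0.018 m and z of tube in the frame of cradle between -0.007 and 0.007 m and angle between the x axis of tube and the x axis of cradle, either way round below 0.175 rad and linear speed of tube below 0.03 m/s); the robot touches nothing.
It fails at once if the large tube is dropped or flung into the cradle (faster than 0.7 m/s within 80 mm of its resting place, as after a fall of some 25 mm) (distance between tube and cradle below 0.08 m and linear speed of tube above 0.7 m/s).
It also fails if it takes over 38 s, if anything falls off the work surface, if the arm or the gripper's body presses on something with over 40 N, if the wrist force passes 120 N, or if a joint passes its speed limit or range.

### The arm

A 7-joint arm with a two-finger parallel gripper is mounted at the origin on the work surface. World frame = base frame: x ahead of the robot, y to its left, z up, the work surface at z = 0. Lengths are in m, angles in rad, forces in N, time in s.
With the tool pointing down it reaches from about 0.4 to 0.85 m from the base axis. Payload 6.9 kg.
Tool frame: the origin (TCP) lies midway between the tips of the shut fingers; the grasp point (between the pads) lies behind it (ctrl.pinch_z is the z of the grasp point in the tool frame, in m); z points along the fingers, y is the direction in which the jaws open and shut (so a half turn about z gives the same grasp; the last joint's range is limited). The gripper opens to 85 mm and grips with 20 to 120 N. Pads are 22 mm wide; open, the fingers measure 114 mm over their backs; the gripper's body (76 mm by 85 mm) begins 54 mm behind the grasp point. The pads swing forward as they close: fully open they stand 13 mm farther back than shut.
Start: joints at [1.306, 0.507, -0.238, 1.5, 0.126, 1.149, -0.155], TCP at [0.226, -0.583, 0.231] pointing down, gripper open.
Joint ranges: [-3.08, 3.08], [-0.24, 2.05], [-1.43, 1.35], [0, 2.5], [-1.52, 4.66], [0.17, 1.96], [-2.89, 2.89]. Speed limits (rad/s): [2.39, 2.39, 3.14, 3.14, 3.14, 3.14, 3.14].

### API

Orientations are given as a unit quaternion [w, x, y, z].
In Python, from station import ctrl, get_state, vision, ticket, models gives the robot as it stands. Calls block until the motion is done:
- ctrl.movep(position, orientation): joint-space move of the TCP to a pose.
- ctrl.movel(position, frame=None, max_speed=0.15): straight line of the TCP; frame=None keeps the orientation; max_speed is the mean speed in m/s.
- ctrl.set_joints(angles): joint-space move.
- ctrl.ungrasp() and ctrl.close_gripper(force=None): open the fingers fully, or close them until they stop; force is the grip in N (None keeps the last).
- ctrl.pause(seconds).
- ctrl.ik(position, orientation): joint angles nearest the present ones, or None.
- get_state(): the state.
- vision.grab_frame(name): name is "scene" or "side" or "wrist"; returns (picture, depth): 420x560x3 uint8, blue, green, red; 420x560 float32, m along the optical axis (not along the pixel's ray), 0 where there is no reading.
- vision.camera_info(name): a dict with "mtx" (3x3 intrinsics, pixels), "R" (3x3) and "t" (3): a world point X has camera coordinates R X + t; the wrist camera has in their place "hand_eye" (4x4, takes a point from camera to tool coordinates, whose origin is the TCP and whose axes are the flange's). Camera axes: x right, y down, z forward; pixel columns grow to the right and rows downward; lengths in m; the calibration is good to about 2 mm. A picture is of the moment at which its call begins: read the wrist's pose just before it. camera_info takes no time and is no camera call.
A pose or a line that the arm cannot do raises ctrl.Unreachable and nothing moves.
- ticket.close_job(): hands the job in, once; it reports no verdict.
Trained networks look in the newest picture that a camera, given by its name, has taken for a name from the list of things; names that differ only in an ending like _2 or _b are one class to them, and where a whole thing is asked for, a point or a joint stands for the part that bears it (a point fixed in the world has none). Each returns a list of dicts, best first, with "p" (0 to 1); they miss things now and then, are a little off and sometimes report something else, mostly with a low value. They report only what shows in the picture. A call takes as long as a camera call. They do not tell look-alikes from the thing itself.
- models.recognise(camera, target): "point" ([column, row] in pixels, amid what is visible of it).
- models.masks_of(camera, target): "mask" (420x560 bool, what is visible of it) and "point" ([column, row] in pixels, amid what is visible of it).
The state is a dict: "time": time; "qpos": joint angles; "qd": joint speeds; "tau": joint torques, N m; "tcp_pos": TCP position; "eef_rot": TCP orientation; "contact_force": force on the tool from outside, world axes, zero at the start; "wrist_torque": the same for the moment, N m; "width": finger opening in m.
Only numpy, scipy, OpenCV 4.12 (cv2) and the standard library are available. Lean on these libraries where they do the work, as an engineer would, in place of code of your own. Each camera call takes 0.05 s, during which the arm holds its last target. There are 200 camera calls.

## Working session

There is one attempt and no reset: what is moved stays moved. The work goes in short steps, each a Python script; the robot and the scene stay as the last script left them, time stands still between calls to the robot, and variables do not carry over. Pictures are saved under pics/ and viewed, about 8 in all and at most 12, crops included, and the job is handed in when it is done.

```bash
mkdir -p pics; cat > h.py <<'E'
import numpy as np, cv2
from scipy.spatial.transform import Rotation as Ro
from station import ctrl, get_state, vision, ticket, models
def cloud(name):
    s=get_state(); img,d=vision.grab_frame(name); c=vision.camera_info(name); K=np.array(c["mtx"])
    v,u=np.mgrid[0:420,0:560]
    P=np.stack([(u-K[0,2])/K[0,0]*d,(v-K[1,2])/K[1,1]*d,d],-1)
    if name=="wrist":
        H=np.array(c["hand_eye"]); q=np.array(s["eef_rot"])
        R=Ro.from_quat(q[[1,2,3,0]]).as_matrix()
        W=(P@H[:3,:3].T+H[:3,3])@R.T+np.array(s["tcp_pos"])
    else: W=(P-np.array(c["t"]))@np.array(c["R"])
    W[d==0]=np.nan
    return img,W
E
python3 - <<'E'
from h import *
ims=[]
for n in("scene","side"):
    im,W=cloud(n); np.savez(f"{n}.npz",im=im,W=W)
    for t in("tube","basket","cradle","balance"):
        for r in models.recognise(n,t):
            u,v=map(int,np.round(r["point"])); print(n,t,round(r["p"],2),u,v,W[v,u].round(3))
    cv2.imwrite(f"pics/{n}.png",im)
print(get_state(),ctrl.pinch_z)
E
```

```text
scene tube 0.92 404 282 [0.5   0.479 0.027]
scene tube 0.9 425 240 [0.339 0.508 0.027]
scene tube 0.76 339 273 [0.546 0.298 0.035]
scene tube 0.52 359 209 [0.301 0.291 0.024]
scene basket 0.94 294 264 [0.552 0.165 0.007]
scene cradle 0.82 172 201 [ 0.512 -0.255  0.057]
scene balance 0.8 172 206 [ 0.55  -0.226  0.096]
side tube 0.77 228 366 [0.506 0.49  0.026]
side tube 0.71 341 302 [0.289 0.303 0.026]
side tube 0.69 234 295 [0.531 0.306 0.028]
side tube 0.56 320 393 [0.332 0.531 0.03 ]
side basket 0.67 232 272 [0.56  0.201 0.003]
side cradle 0.72 280 180 [ 0.478 -0.207  0.056]
side balance 0.9 278 178 [ 0.486 -0.215  0.058]
{'time': 0.5, 'qpos': array([ 1.30547022,  0.50752327, -0.23759617,  1.50025249,  0.12568868,
        1.14892926, -0.15479164]), 'qd': array([ 6.18374762e-04, -6.34988752e-04, -7.07018345e-05,  4.58486767e-04,
       -3.73683836e-04,  1.14433332e-03,  7.05611129e-04]), 'tau': array([ 1.46009053e-03, -6.19848990e+01, -2.18215138e+00, -2.49770290e+01,
        1.39056961e-02,  3.11025360e-03,  3.59703256e-05]), 'tcp_pos': array([ 0.22644882, -0.58248126,  0.23124222]), 'eef_rot': array([-6.73680926e-05,  9.82861784e-01,  1.84343995e-01, -7.22194026e-06]), 'contact_force': array([-0.05065277, -0.2866924 , -0.59832113]), 'wrist_torque': array([-0.01959873, -0.01148629, -0.0770602 ]), 'width': 0.08554693709439475} -0.0187
```

View pics/scene.png

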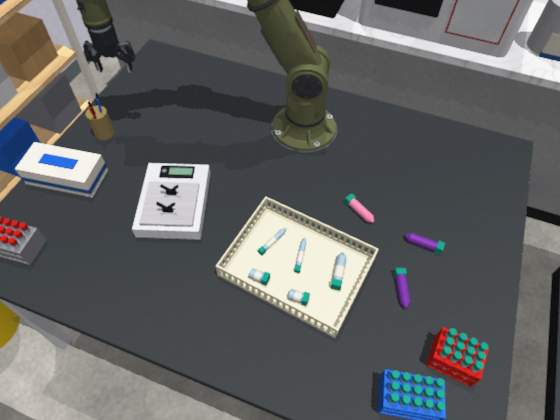

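View pics/side.png

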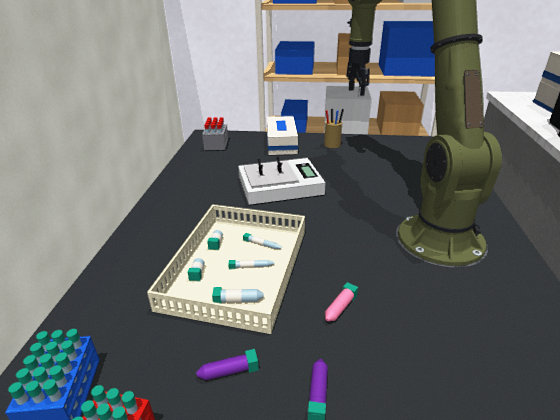

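Candidates in the scene picture are:
- **Large tube:** (339,270)
- **Slim tubes:** (272,240) and (300,255)
- **Short jars:** (259,276) and (298,296)
- **Pink and purple decoys:** (359,208), (425,242) and (403,287)

I choose (339,270), which is both wide and long. The cradle is the black pair at (170,190) and (167,208). Next I measure both and check a close crop.

```bash
python3 - <<'E'
from h import *
for n in("scene","side"):
    f=np.load(n+".npz"); im,W=f["im"],f["W"]
    m=(np.linalg.norm(W[...,:2]-[.546,.298],axis=-1)<.085)&(W[...,2]>.016)&(W[...,2]<.045)
    hsv=cv2.cvtColor(im,cv2.COLOR_BGR2HSV)
    k,l,st,c=cv2.connectedComponentsWithStats(m.astype(np.uint8))
    for i in range(1,k):
        if st[i,4]<40: continue
        P=W[l==i]; (r)=cv2.minAreaRect(P[:,:2].astype(np.float32)); 
        print(n,"tube",st[i,4],np.round(r[0],3),np.round(r[1],3),r[2],"ztop",np.percentile(P[:,2],97), "mean",P.mean(0).round(3))
        g=(l==i)&(hsv[...,0]>60)&(hsv[...,0]<95)&(hsv[...,1]>120); print(" green",g.sum(),W[g].mean(0).round(3) if g.any() else "", "max/min",P.max(0).round(3),P.min(0).round(3))
    # balance
    b=(W[...,0]>.25)&(W[...,0]<.75)&(W[...,1]>-.45)&(W[...,1]<0)&(W[...,2]>.03)
    top=b&(W[...,2]>.05)&(W[...,2]<.066)
    k,l,st,c=cv2.connectedComponentsWithStats(top.astype(np.uint8)); i=1+st[1:,4].argmax()
    print(n,"bal",cv2.minAreaRect(W[l==i][:,:2].astype(np.float32)),np.median(W[l==i][:,2]))
    s=b&(W[...,2]>.072)&(W[...,2]<.115)
    k,l,st,c=cv2.connectedComponentsWithStats(s.astype(np.uint8))
    for i in range(1,k):
        if st[i,4]<8: continue
        P=W[l==i]; print(n,"V",st[i],P.mean(0).round(3),P.min(0).round(3),P.max(0).round(3),cv2.minAreaRect(P[:,:2].astype(np.float32)))
a=cv2.resize(np.load("scene.npz")["im"][195:335,210:385],None,fx=4,fy=4)[:600]
cv2.imwrite("pics/crop.png",a)
E
```

```text
scene tube 353 [0.526 0.295] [0.118 0.029] 6.9679484367370605 ztop 0.03717009632080383 mean [0.534 0.296 0.03 ]
 green 74 [0.577 0.3   0.031] max/min [0.585 0.316 0.039] [0.467 0.276 0.016]
scene bal ((0.4872933030128479, -0.2684676945209503), (0.26119354367256165, 0.20028144121170044), 19.798110961914062) 0.05810137734055898
scene V [161 184  18   9  79] [ 0.49  -0.269  0.088] [ 0.476 -0.296  0.072] [ 0.5   -0.242  0.109] ((0.4883774518966675, -0.26842594146728516), (0.012772697024047375, 0.0545419342815876), 19.773460388183594)
scene V [157 202  19   8  78] [ 0.551 -0.247  0.089] [ 0.538 -0.271  0.073] [ 0.562 -0.221  0.106] ((0.5503668189048767, -0.24554842710494995), (0.011812984012067318, 0.05343776196241379), 18.68499755859375)
side tube 596 [0.524 0.298] [0.116 0.031] 6.946680068969727 ztop 0.034567638186857215 mean [0.527 0.304 0.028]
 green 111 [0.572 0.308 0.03 ] max/min [0.583 0.32  0.036] [0.466 0.283 0.016]
side tube 92 [0.582 0.363] [0.007 0.037] 82.12244415283203 ztop 0.04287871874935883 mean [0.584 0.363 0.029]
 green 0  max/min [0.601 0.368 0.044] [0.564 0.358 0.016]
[... 352 characters left out ...]
517 0.372] [0.01  0.005] 22.06429672241211 ztop 0.044076825837071364 mean [0.518 0.373 0.03 ]
 green 0  max/min [0.523 0.375 0.045] [0.512 0.368 0.016]
side bal ((0.5192399024963379, -0.2596673369407654), (0.16972355544567108, 0.1861201375722885), 19.241151809692383) 0.0581465786159321
side V [277 157   6  13  41] [ 0.487 -0.265  0.088] [ 0.475 -0.294  0.072] [ 0.497 -0.238  0.102] ((0.4872097671031952, -0.2661314904689789), (0.009502427652478218, 0.05959629267454147), 21.366762161254883)
side V [258 159   5  14  40] [ 0.55  -0.245  0.088] [ 0.539 -0.267  0.072] [ 0.559 -0.22   0.102] ((0.5485216975212097, -0.24381716549396515), (0.00887808483093977, 0.05119774863123894), 18.981887817382812)
```

View pics/crop.png

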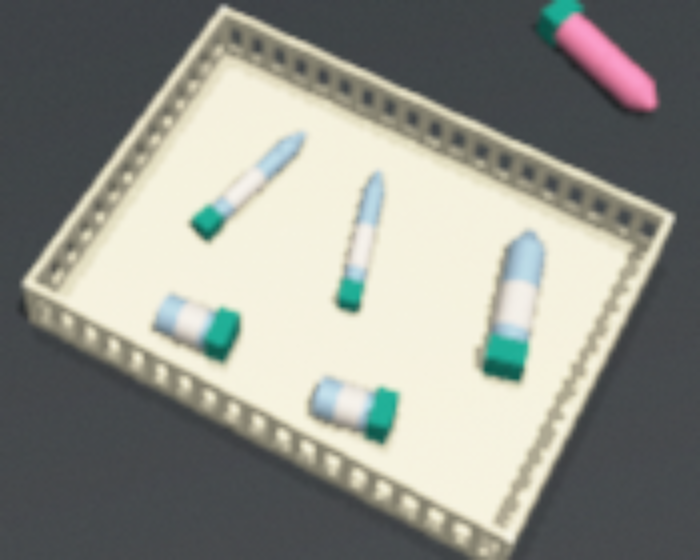

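The crop confirms it: the large tube is at crop (515,305), cap down-image, and measures 118 x 29 mm. The cradle estimates from the balance outline and from the V supports in both views agree at (0.519, -0.256), yaw 20°. Next I move to a hover and refine with the wrist camera.

```bash
cat >> h.py <<'E'
def down(deg): a=np.radians(deg)/2; return [0,float(np.cos(a)),float(np.sin(a)),0]
def stat(s=""):
    st=get_state(); print(s,"t",round(st["time"],2),"tcp",st["tcp_pos"].round(4),"w",round(st["width"],4),"F",st["contact_force"].round(1))
E
python3 - <<'E'
from h import *
q0=get_state()["qpos"]
best=None
for a in(7,187,-173):
  for b in(20,200,-160):
    j=ctrl.ik([.525,.2965,.2],down(a)); k=ctrl.ik([.519,-.256,.2],down(b))
    print(a,b,None if j is None else j.round(2),None if k is None else k.round(2))
a=min((7,187),key=lambda a:abs(ctrl.ik([.525,.2965,.2],down(a))-q0).max())
ctrl.movep([.525,.2965,.2],down(a)); stat(a)
im,W=cloud("wrist"); np.savez("wr.npz",im=im,W=W); cv2.imwrite("pics/wr.png",im)
m=(np.linalg.norm(W[...,:2]-[.525,.2965],axis=-1)<.085)&(W[...,2]>.012)&(W[...,2]<.045)
hsv=cv2.cvtColor(im,cv2.COLOR_BGR2HSV)
k,l,st,c=cv2.connectedComponentsWithStats(m.astype(np.uint8)); i=1+st[1:,4].argmax()
P=W[l==i]; r=cv2.minAreaRect(P[:,:2].astype(np.float32)); print(r,np.percentile(P[:,2],[50,97]))
g=(l==i)&(hsv[...,0]>60)&(hsv[...,0]<95)&(hsv[...,1]>120)
d=np.radians(7); s=lambda Q:Q[:,0]*np.cos(d)+Q[:,1]*np.sin(d)-(.525*np.cos(d)+.2965*np.sin(d))
print("along all",np.percentile(s(P),[.5,99.5]),"green",np.percentile(s(W[g]),[1,99]))
for lo in np.arange(-.06,.06,.01):
    Q=P[(s(P)>lo)&(s(P)<lo+.01)]; 
    if len(Q): print(round(lo,3),len(Q),(Q[:,2].max()).round(4))
E
```

```text
7 20 [-0.03  0.62 -0.89  1.6   0.51  1.17 -2.49] [ 0.63  0.47 -0.32  1.67  0.17  1.03 -0.97]
7 200 [-0.03  0.62 -0.89  1.6   0.51  1.17 -2.49] [ 1.03  0.63 -1.05  1.67  0.58  1.19  1.76]
7 -160 [-0.03  0.62 -0.89  1.6   0.51  1.17 -2.49] [ 1.03  0.63 -1.05  1.67  0.58  1.19  1.76]
187 20 [ 0.14  0.83 -1.38  1.6   0.82  1.41  0.37] [ 0.63  0.47 -0.32  1.67  0.17  1.03 -0.97]
187 200 [ 0.14  0.83 -1.38  1.6   0.82  1.41  0.37] [ 1.03  0.63 -1.05  1.67  0.58  1.19  1.76]
187 -160 [ 0.14  0.83 -1.38  1.6   0.82  1.41  0.37] [ 1.03  0.63 -1.05  1.67  0.58  1.19  1.76]
-173 20 [ 0.14  0.83 -1.38  1.6   0.82  1.41  0.37] [ 0.63  0.47 -0.32  1.67  0.17  1.03 -0.97]
-173 200 [ 0.14  0.83 -1.38  1.6   0.82  1.41  0.37] [ 1.03  0.63 -1.05  1.67  0.58  1.19  1.76]
-173 -160 [ 0.14  0.83 -1.38  1.6   0.82  1.41  0.37] [ 1.03  0.63 -1.05  1.67  0.58  1.19  1.76]
187 t 3.75 tcp [0.5255 0.2957 0.1999] w 0.0855 F [ 0.8 -0.1 -0.6]
((0.5240626335144043, 0.29467564821243286), (0.11621509492397308, 0.028663046658039093), 7.574951171875) [0.03195318 0.03441677]
along all [-0.05815276  0.05633733] green [0.03734828 0.05527629]
-0.06 141 0.03
-0.05 245 0.0351
-0.04 238 0.0348
-0.03 241 0.0351
-0.02 226 0.0346
-0.01 229 0.0352
0.0 218 0.0346
0.01 211 0.035
0.02 203 0.035
0.03 228 0.0349
0.04 200 0.0359
0.05 136 0.036
```

View pics/wr.png

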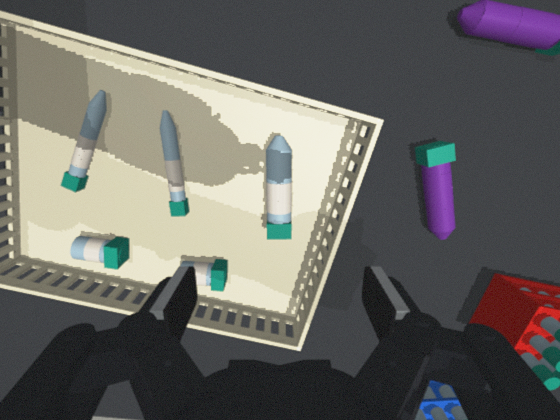

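The wrist view shows the tube at (279,187), with the basket wall close on its right at about (330,190). I check finger clearance to each side before descending.

```bash
python3 - <<'E'
from h import *
d=np.radians(7.3);c=np.array([.524,.2947])
for n in("wr","side","scene"):
    W=np.load(n+".npz")["W"].reshape(-1,3); e=W[:,:2]-c
    s=e@[np.cos(d),np.sin(d)]; p=e@[-np.sin(d),np.cos(d)]
    for lo,hi in((-.015,.015),(-.04,-.015),(.015,.04)):
        o=(s>lo)&(s<hi)&(W[:,2]>.012)&(W[:,2]<.08)&(abs(p)<.13)&(abs(p)>.018)
        print(n,lo,"right/+p",np.sort(p[o&(p>0)])[:400:40].round(3),"-p",np.sort(-p[o&(p<0)])[:200:30].round(3))
for off in(0,.008,.012):
  q=c-off*np.array([-np.sin(d),np.cos(d)])
  j=ctrl.ik([*q,.006],down(187.3)); print(off,None if j is None else j.round(2))
E
```

```text
wr -0.015 right/+p [0.069 0.071 0.072 0.072 0.073 0.074 0.075 0.076 0.076 0.077] -p [0.11  0.111 0.111 0.112 0.113 0.114 0.116]
wr -0.04 right/+p [0.077 0.078 0.079 0.08  0.081 0.082 0.082 0.083 0.083 0.084] -p [0.11  0.111 0.112 0.113 0.115 0.116 0.117]
wr 0.015 right/+p [0.062 0.064 0.065 0.066 0.067 0.067 0.068 0.069 0.07  0.072] -p [0.109 0.11  0.111 0.114 0.116 0.118 0.121]
side -0.015 right/+p [0.018 0.077 0.078 0.08  0.083] -p [0.106 0.112 0.118]
side -0.04 right/+p [0.018 0.084 0.087 0.088 0.091] -p [0.108 0.114]
side 0.015 right/+p [0.064 0.07  0.072 0.074] -p [0.107 0.114]
scene -0.015 right/+p [0.07] -p [0.034 0.12 ]
scene -0.04 right/+p [0.044] -p [0.111 0.123]
scene 0.015 right/+p [0.065] -p [0.11  0.122]
0 [ 0.08  1.03 -1.19  1.8   1.08  1.13  0.19]
0.008 [ 0.09  1.03 -1.2   1.81  1.08  1.13  0.2 ]
0.012 [ 0.1   1.03 -1.2   1.81  1.08  1.13  0.2 ]
```

```bash
python3 - <<'E'
from h import *
ctrl.movep([.524,.2947,.09],down(187.3)); stat()
ctrl.movel([.524,.2947,.007],max_speed=.1); stat("low")
ctrl.close_gripper(40); stat("closed")
ctrl.movel([.524,.2947,.20],max_speed=.15); stat("up")
im,W=cloud("wrist"); np.savez("wr2.npz",im=im,W=W); im2,W2=cloud("side"); np.savez("side2.npz",im=im2,W=W2)
cv2.imwrite("pics/lift.png",np.hstack([cv2.resize(im,(400,300)),cv2.resize(im2[120:420,130:430],(300,300))]))
E
```

```text
t 4.32 tcp [0.5241 0.2953 0.0909] w 0.0854 F [0.4 0.2 0.5]
low t 5.3 tcp [0.5241 0.2951 0.0075] w 0.0856 F [-0.5  0.5 -0.8]
closed t 5.87 tcp [0.5241 0.2947 0.0074] w 0.0276 F [-0.8 -1.3  4.3]
up t 7.3 tcp [0.5238 0.2943 0.1989] w 0.0278 F [ 0.2 -0.2 -0.2]
```

View pics/lift.png

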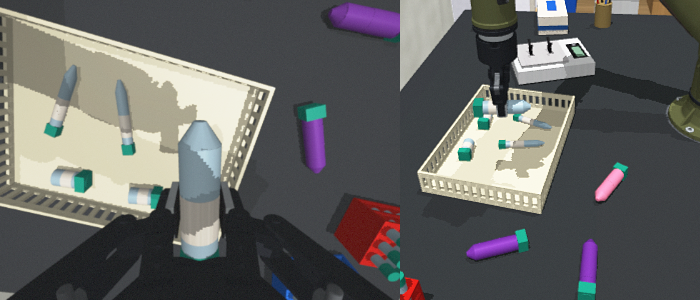

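The tube is held at its middle and looks level. Next: hover over the cradle, then measure the held tube's ends and tilt there.

```bash
python3 - <<'E'
from h import *
b=200; d=np.radians(20); ax=np.array([np.cos(d),np.sin(d)]); c=np.array([.519,-.256]); g=c+.003*ax
ctrl.movep([*g,.2],down(b)); stat("hover"); 
ctrl.movel([*g,.125],max_speed=.12); ctrl.pause(.2); stat("near")
tcp=get_state()["tcp_pos"]; out=[]
for n in("scene","side","wrist"):
    im,W=cloud(n); hsv=cv2.cvtColor(im,cv2.COLOR_BGR2HSV)
    e=W[...,:2]-c; s=e@ax; p=e@[-ax[1],ax[0]]; z=W[...,2]
    m=(abs(s)<.075)&(abs(p)<.016)&(abs(z-tcp[2]-.012)<.03)
    gr=m&(hsv[...,0]>60)&(hsv[...,0]<95)&(hsv[...,1]>120)
    print(n,m.sum(),"s",np.percentile(s[m],[.5,99.5]).round(4),"green",np.percentile(s[gr],[2,98]).round(4) if gr.sum()>5 else gr.sum())
    for lo in(-.045,-.03,.02,.03,.045):
        k=m&(s>lo)&(s<lo+.01)&(abs(p)<.015)
        if k.sum()>5: print("  ",lo,"ztop-tcp",(np.percentile(z[k],95)-tcp[2]).round(4),"p",p[k].mean().round(4))
    if n!="wrist":
        u=(slice(130,250),slice(100,260)) if n=="scene" else (slice(80,200),slice(200,360))
        out.append(cv2.resize(im[u],(400,300)))
cv2.imwrite("pics/near.png",np.hstack(out))
E
```

```text
hover t 9.38 tcp [ 0.5224 -0.2537  0.2002] w 0.028 F [ 0.   0.5 -1.1]
near t 10.36 tcp [ 0.5222 -0.255   0.1258] w 0.0277 F [-0.8 -0.4  0.3]
scene 292 s [-0.0179  0.0648] green [0.0476 0.0647]
   0.02 ztop-tcp 0.027 p 0.0029
   0.03 ztop-tcp 0.0273 p 0.0032
   0.045 ztop-tcp 0.0287 p 0.0006
side 206 s [-0.053   0.0628] green [0.0434 0.0628]
   -0.045 ztop-tcp 0.0247 p 0.0101
   -0.03 ztop-tcp 0.0239 p 0.0105
   0.02 ztop-tcp 0.024 p 0.0091
   0.03 ztop-tcp 0.0245 p 0.0093
   0.045 ztop-tcp 0.0248 p 0.0064
wrist 11563 s [-0.0553  0.042 ] green [0.0406 0.0429]
   -0.045 ztop-tcp 0.0259 p 0.0005
   -0.03 ztop-tcp 0.0261 p 0.0004
   0.02 ztop-tcp 0.0263 p 0.0003
   0.03 ztop-tcp 0.026 p 0.0003
```

View pics/near.png

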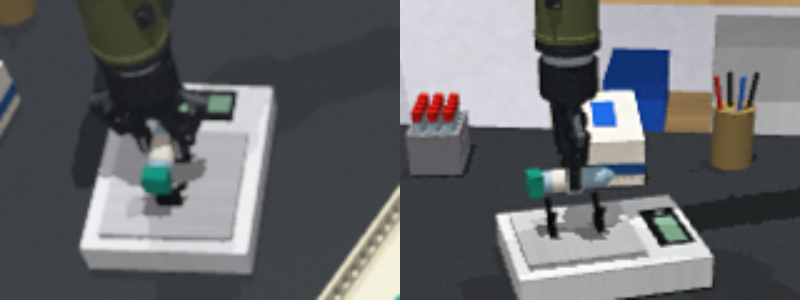

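The tube is level and lies along the cradle at about +3–5 mm. The cap's inner edge is at 41–45 mm, clear of the V's outer face at 37 mm. I lower it gently.

```bash
python3 - <<'E'
from h import *
d=np.radians(20); g=np.array([.519,-.256])+.003*np.array([np.cos(d),np.sin(d)])
ctrl.movel([*g,.095],max_speed=.06); f0=get_state()["contact_force"]; stat("95")
for z in np.arange(.093,.0849,-.001):
    ctrl.movel([*g,float(z)],max_speed=.02); stat(round(z,3))
    if get_state()["contact_force"][2]-f0[2]>4: break
ctrl.ungrasp(); stat("open")
p=get_state()["tcp_pos"]
ctrl.movel([*g,.22],max_speed=.12); stat("up")
c=np.array([.519,-.256]); ax=np.array([np.cos(d),np.sin(d)])
for n in("scene","side","wrist"):
    im,W=cloud(n); e=W[...,:2]-c; s=e@ax; q=e@[-ax[1],ax[0]]; z=W[...,2]
    m=(abs(s)<.08)&(abs(q)<.03)&(z>.103)&(z<.13)
    r=cv2.minAreaRect(W[m][:,:2].astype(np.float32)); print(n,m.sum(),r,"s",np.percentile(s[m],[.5,99.5]).round(4),"q",q[m].mean().round(4),"ztop",np.percentile(z[m],95).round(4))
    for lo in(-.04,-.02,0,.02): 
        k=m&(s>lo)&(s<lo+.02); print("   ",lo,np.percentile(z[k],95).round(4),q[k].mean().round(4)) if k.sum()>5 else 0
    cv2.imwrite("pics/end_%s.png"%n,im)
a=cv2.imread("pics/end_side.png")[80:200,200:360]; w=cv2.imread("pics/end_wrist.png")
cv2.imwrite("pics/end.png",np.hstack([cv2.resize(a,(400,300)),cv2.resize(w,(400,300))]))
E
```

```text
95 t 11.16 tcp [ 0.5219 -0.2548  0.0949] w 0.0276 F [ 0.2  0.4 -1. ]
0.093 t 11.41 tcp [ 0.5219 -0.255   0.0931] w 0.0274 F [ 0.7 -0.6 -0.6]
0.092 t 11.66 tcp [ 0.5218 -0.255   0.092 ] w 0.0277 F [ 0.4 -0.5 -0. ]
0.091 t 11.91 tcp [ 0.5218 -0.255   0.0909] w 0.0278 F [ 0.5  0.4 -0.4]
0.09 t 12.16 tcp [ 0.522  -0.2552  0.0902] w 0.0277 F [ 0.3 -1.   1.5]
0.089 t 12.41 tcp [ 0.5223 -0.2555  0.0897] w 0.0277 F [-0.2 -2.4  5.4]
open t 13.01 tcp [ 0.5218 -0.2549  0.0889] w 0.0852 F [-0.4  0.2  0.7]
up t 14.25 tcp [ 0.5214 -0.255   0.2192] w 0.0856 F [-0.5  0.4  0. ]
scene 301 ((0.5287743806838989, -0.2581753134727478), (0.11436673253774643, 0.049741845577955246), 28.540943145751953) s [-0.0483  0.0638] q 0.0 ztop 0.1175
    -0.04 0.1165 0.0001
    -0.02 0.1162 0.001
    0 0.1171 0.0009
    0.02 0.1157 0.0007
side 166 ((0.5240895748138428, -0.2524775266647339), (0.11402279883623123, 0.03478071093559265), 20.63271141052246) s [-0.0502  0.0624] q 0.0073 ztop 0.1144
    -0.04 0.1136 0.0081
    -0.02 0.1131 0.007
    0 0.1139 0.0083
    0.02 0.1144 0.0079
wrist 3667 ((0.5224505662918091, -0.2563419044017792), (0.11591628193855286, 0.05021998658776283), 19.78342056274414) s [-0.0536  0.0601] q -0.0017 ztop 0.1154
    -0.04 0.1147 -0.0014
    -0.02 0.115 -0.0015
    0 0.1152 -0.0016
    0.02 0.115 -0.0016
```

View pics/end.png

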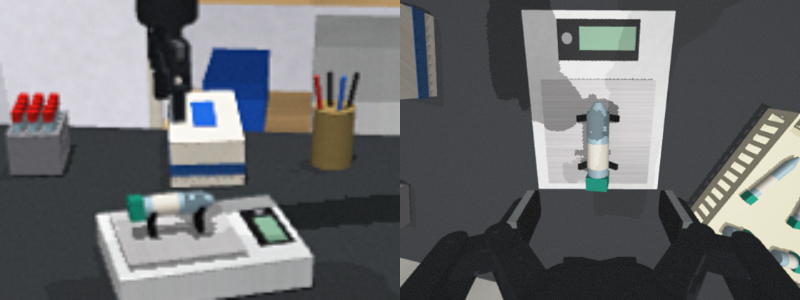

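The tube lies in both Vs: its top is at 0.115 m along its length, so its axis is at about 0.1005 m. It sits about 3–6 mm off centre, is aligned to about 20°, and the gripper is well clear. I hand it in.

```bash
python3 -c "
from h import *
print(ticket.close_job()); stat()"
```

```text
the job is handed in; nothing more can be done
None
the job is handed in; nothing more can be done
```

I picked the large tube out of the basket, laid it in both Vs of the balance cradle and let go of it. The job was handed in about 14 s into the 38 s limit; no verdict is reported.

- **Lowering:** the tube went down in 1 mm steps until light contact of about 5 N, then I opened the fingers and raised the arm to about 0.22 m.
- **Height and tilt:** after release, the wrist camera put the tube's top at 0.115 m along its length. That makes it level, with its axis at about 0.1005 m against the 0.100 m target.
- **Position and direction:** by the wrist camera its middle is about 3 mm from the cradle's centre along the cradle and 2 mm sideways. It is aligned to within about 1° of the cradle.
- **Checks that disagreed:** the scene and side cameras put the middle 6–8 mm along the cradle. The scene camera's outline gave a yaw of 28.5°, which I put down to its box also taking in the V arm tips. The side camera's sideways offset of about 7 mm comes from seeing only one side of the tube. The distances are within the 18 mm limit.

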